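# Hang the work light on the inspection boom and draw the boom out to its 100 mm line

### The job

Hang the cordless work light by its handle on the hook of the inspection stand's boom and let go of it. Then squeeze the boom's end block so that its spring lock button is pressed in, draw the boom out until its 100 mm line (the second long line after the zero line) stands at the mouth of the sleeve, and finish while holding it right there, button still squeezed, with the light hanging freely and calmly from the hook, so that I can check the light on the brace. Leave the other things on the bench where they are.

Things in the scene. Friction and masses are not known exactly. Their poses are not given: they have to be found in the camera images.
- stand: inspection stand bolted to the bench: steel foot 160 mm square, post 28 mm thick, on it a level grey square sleeve, 38 mm wide, axis 285 mm above the bench; nothing on it is above 308 mm. Origin: on the bench under the post. Its +y is the way the boom comes out (roughly to the robot's left), its x is level, across the boom. The sleeve runs from y = -90 mm to its mouth at y = +130 mm
- sleeve_mouth (a point): middle of the top edge of the sleeve's mouth (a black ring, 44 mm wide), where the boom's scale is read; 19 mm above the boom's axis. Fixed on the stand
- boom (a joint): how far the boom is drawn out (m): distance of its scale's zero line from the sleeve's mouth, 0 to 0.16; starts fully in (0); wanted 0.100. Bare aluminium square bar, 26 mm; black lines on its top and +x side every 10 mm, full-width long ones at 0, 50, 100, 150. A spring pin locks it in a notch every 10 mm (1 mm of play); with the button pressed it slides with 2 to 4 N and stays where left
- boom_head (a point): centre of the black end block of the boom, a 44 mm cube, which is the grip for drawing it out; two upright faces look along the stand's -x and +x. Free above and below; between it and the sleeve there are 25 mm of bare bar plus the drawn-out length. Squeeze it from above with the fingers across it (along the stand's x): 54 mm wide over the button, 48 mm with the button in
- lock_cap (a point): centre of the lock button's outer face when out: a round aluminium cap, 20 mm across, in the middle of the end block's -x face (stand frame), standing out 10 mm. It is pressed along the stand's +x; the block's opposite face is plain. Moves out with the boom
- lock (a joint): travel of the lock button (m): 0 out (locked), 0.006 fully in. Its spring takes about 6 N to start and 9 N fully in and pushes it out again when let go; the pin is clear of its notch from 0.0027 on
- hook_seat (a point): where the centre of the handle's bar lies when it hangs in the dip of the hook (a V, its steel's centre line 11 mm lower). The hook, 8 mm round steel, sticks out of the end block along the stand's +y, dips here and ends in an upturned tip. This point is 90 mm beyond the block's centre, 68 mm beyond its face. The handle comes in over the tip along -y, its bar along the stand's x, and is lowered here
- hook_tip (a point): top end of the hook's upturned tip, 22 mm beyond hook_seat along the stand's +y and 13 mm above it; the hook's free end. Going in over it, the bar's centre must be 18 to 33 mm above hook_seat (lower strikes the tip, higher brings the light's housing against the hook from below)
- light_handle (a point): centre of the straight top bar of the cordless work light's handle: steel, 9 mm round, along the light's x, 88 mm straight, with an upright at 50 mm on either side; 49 mm from bar centre down to the black housing (100 x 62 x 37 mm), a white round diffuser below it. 140 mm above the underside. Held about 28 mm beside its middle, the bar leaves its middle free for the hook. 0.24 to 0.44 kg
- light: the work light as a whole; origin in the centre of its underside, 140 mm below the handle bar; z up through the handle. On the hook it can swing for some seconds if it is dropped in or if the boom is drawn out fast
- shell: bystander: white plastic forearm brace shell with printed dots, open side down, 190 x 90 x 60 mm, under the boom's path; origin in the centre on the bench, x along it
- tape_roll: bystander: roll of tape lying flat, 96 mm across, 36 mm high
- rivet_jar: bystander: clear jar, 60 mm across, 75 mm high
- screwdriver: bystander: screwdriver lying on the bench
- cleaner: bystander: white bottle with yellow cap, 68 mm across, 190 mm high; origin in the centre of its underside
- upright: bystander: flat aluminium brace upright with a round steel joint at one end, 215 mm long, lying on the bench
- mallet: bystander: mallet lying on the bench

How it is judged:
By the outcome, as a careful person would: the job done as asked, in the order asked, and still so for the second after the job is handed in, while the arm keeps its last pose, push and grip.
It also fails if it takes over 58 s, if anything falls off the work surface, if the arm or the gripper's body presses on something with over 40 N, if the wrist force passes 120 N, or if a joint passes its speed limit or range.

### The arm

A 6-joint arm with a two-finger parallel gripper is mounted at the origin on the work surface. World frame = base frame: x ahead of the robot, y to its left, z up, the work surface at z = 0. Lengths are in m, angles in rad, forces in N, time in s.
With the tool pointing down it reaches from about 0.35 to 0.85 m from the base axis. Payload 8.1 kg.
Tool frame: the origin (TCP) lies at the centre of the arm's flange, where the gripper is bolted on; the fingertips stand 186 mm ahead of it and the grasp point (between the pads) lies 167 mm ahead of it; z points along the fingers, y is the direction in which the jaws open and shut (so a half turn about z gives the same grasp; the last joint's range is limited). The gripper opens to 93 mm and grips with 3 to 60 N. Pads are 15 mm wide; open, the fingers measure 128 mm over their backs; the gripper's body (75 mm by 188 mm) begins 65 mm behind the grasp point.
Start: joints at [-1.258, 0.13, 1.488, -0, 1.523, -0.085], TCP at [0.232, -0.553, 0.405] pointing down, gripper open.
Joint ranges: [-2.96, 2.96], [-0.89, 2.26], [0.02, 2.5], [-1.34, 4.48], [0, 2.73], [-2.66, 2.66]. Speed limits (rad/s): [2.39, 2.39, 2.79, 3.14, 3.14, 3.14].

### API

Orientations are given as a rotation vector (axis times angle).
In Python, from plant import robot, viewer, order gives the robot as it stands.
- The arm moves only by the tool apply_moves, never from a script. Its argument "deltas" is a list of rows, each a list of 3 entries, a list of its own where there are three numbers: the finger opening in mm, from 0 to 93, then the shift along the tool's x, y, z in mm, then the turn about the tool's z in rad. In form: [[grip, [dx, dy, dz], yaw], ...]. A call has 1 to 5 rows; each row shifts and turns the commanded pose from where the row before left it, along the tool's axes as they then stand; what a row does not reach is not made up. A row lasts 1/8 s, in which the tool goes at most 62.5 mm and 10.7 degrees, less where a joint would pass 70% of its speed; a pose out of reach is approached as far as the arm can. A call is refused whole if a number of a shift passes 62.5 or a number of a turn 0.188, either way. A call with a gripper value outside its range is refused whole. The fingers move at their own pace and stop on an object; "grip_force" is the grip in N (left out, the last holds). Time passes only in rows, so rows that do not move let the fingers close. It gives the time, the measured TCP pose, the force and the opening at its end, in the units of the state.
- robot.read_state(): the state, without advancing time (a new reading comes with each control period).
- viewer.read_camera(name): name is "scene" or "top"; returns the picture (384x512x3 uint8, blue, green, red); there is no depth.
- viewer.get_calibration(name): a dict with "fx", "fy", "cx", "cy" (pixels), "distortion" ([k1, k2, p1, p2, k3] as OpenCV has them; the pictures are not rectified), "R" (3x3) and "t" (3): a world point X has camera coordinates R X + t. Camera axes: x right, y down, z forward; pixel columns grow to the right and rows downward; lengths in m; the calibration is good to about 2 mm. A picture is of the moment at which its call begins. get_calibration takes no time and is no camera call.
- order.close_job(): hands the job in, once; it reports no verdict.
The state is a dict: "t": time; "q": joint angles; "dq": joint speeds; "joint_torque": joint torques, N m; "tool_pos": TCP position; "orientation": TCP orientation; "force": force on the tool from outside, world axes, zero at the start; "wrist_torque": the same for the moment, N m; "opening": finger opening in m.
Only numpy, scipy, OpenCV 4.12 (cv2) and the standard library are available. Lean on these libraries where they do the work, as an engineer would, in place of code of your own. Each camera call takes 0.05 s, during which the arm holds its last target. There are 200 camera calls.

## Working session

There is one attempt and no reset: what is moved stays moved. The work goes in short steps, Python scripts to look and compute and a tool call to move; the robot and the scene stay as the last step left them, time stands still between calls to the robot, and variables do not carry over. Pictures are saved under pics/ and viewed, about 8 in all and at most 12, crops included, and the job is handed in when it is done.

Besides the shell and the picture viewer there is one more tool, called after "Request:" as name(argument=value, ...), one argument or row to a line, values as JSON. apply_moves: Moves the arm, as the interface text tells. Its arguments: {"type":"object","properties":{"deltas":{"type":"array"},"grip_force":{"type":"number"}},"required":["deltas"]}

```bash
mkdir -p pics; ls; python3 - <<'E'
from plant import robot, viewer
import cv2,numpy as np
s=robot.read_state();print({k:np.round(v,4).tolist() for k,v in s.items()})
for n in("scene","top"):
    cv2.imwrite(f"pics/{n}0.png",viewer.read_camera(n))
    c=viewer.get_calibration(n);print(n,{k:np.round(v,4).tolist() for k,v in c.items()})
a=[cv2.imread(f"pics/{n}0.png") for n in("scene","top")]
for n,i in zip(("s","t"),a): cv2.imwrite(f"pics/{n}0b.png",cv2.resize(i,(800,600),interpolation=cv2.INTER_CUBIC))
E
```

```text
pics
{'t': 0.0, 'q': [-1.2584, 0.1312, 1.4893, 0.0, 1.523, -0.0854], 'dq': [0.0001, 0.0016, 0.0004, -0.0006, 0.0002, -0.0014], 'joint_torque': [-0.0001, -55.9849, -49.1749, 0.0769, 0.0353, -0.0001], 'tool_pos': [0.2324, -0.5529, 0.4037], 'orientation': [-3.0778, -0.6204, 0.0003], 'force': [0.4818, -0.2084, -0.1558], 'wrist_torque': [-0.0131, -0.0385, 0.0299], 'opening': 0.0931}
scene {'fx': 351.4902, 'fy': 351.4902, 'cx': 255.041, 'cy': 186.0175, 'distortion': [0.0012, 0.0, 0.0, 0.0, 0.0], 'R': [[-0.6503, 0.7596, 0.0092], [0.5972, 0.5187, -0.6118], [-0.4695, -0.3924, -0.791]], 't': [0.4189, -0.2058, 1.3204]}
top {'fx': 422.0084, 'fy': 422.0084, 'cx': 257.9885, 'cy': 189.5253, 'distortion': [-0.0153, 0.0, 0.0, 0.0, 0.0], 'R': [[0.017, -0.9998, -0.0124], [-0.9875, -0.0148, -0.1571], [0.1569, 0.015, -0.9875]], 't': [-0.0231, 0.592, 1.446]}
```

View pics/s0b.png

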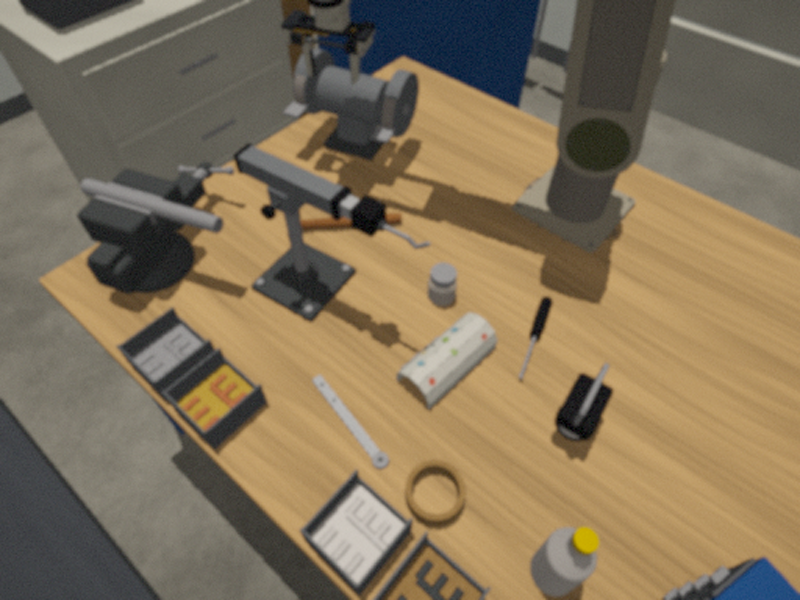

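View pics/t0b.png

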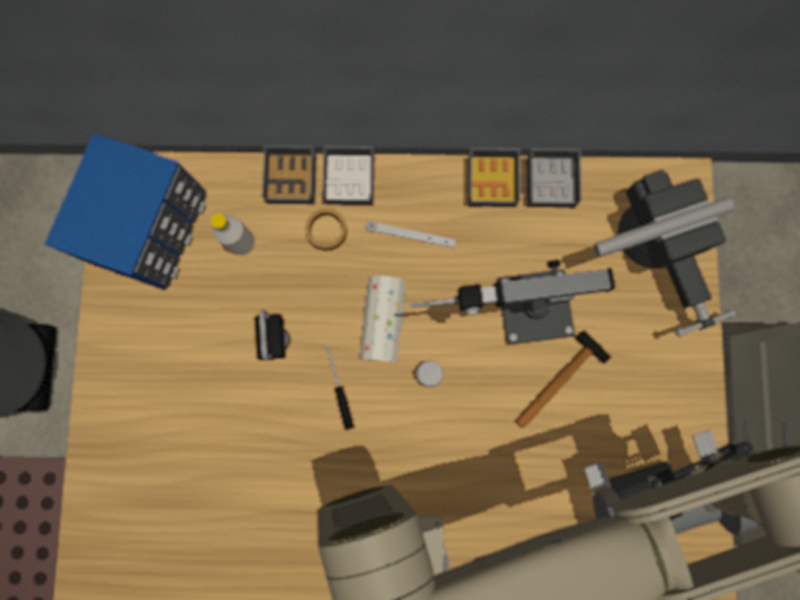

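The scene view (800x600) shows the stand with the boom head at about (368,212), the hook tip at (425,244) and the light at (590,400). In the top view the head is at (470,298) and the light at (270,335). Next I'll enlarge crops of both.

```bash
python3 - <<'E'
import cv2,numpy as np
def crop(n,x,y,w,h,k):
    i=cv2.imread(f"pics/{n}0.png")[y:y+h,x:x+w]; i=cv2.resize(i,None,fx=k,fy=k,interpolation=cv2.INTER_CUBIC)
    for a in range((-x)%10,w,10): cv2.putText(i,str(x+a),(a*k-8,9),0,.32,(0,255,255),1);cv2.line(i,(int((a+.5)*k),11),(int((a+.5)*k),16),(0,255,255),1)
    for a in range((-y)%10,h,10): cv2.putText(i,str(y+a),(0,int((a+.5)*k)+4),0,.32,(0,255,255),1)
    return i
# left: top views, right: scene views
A=crop("top",250,165,145,60,5) ; 
B=crop("scene",150,90,130,75,5)
cv2.imwrite("pics/boom.png",np.vstack([cv2.copyMakeBorder(j,0,0,0,725-j.shape[1],0) for j in(crop("top",250,170,145,42,5),B)]))
cv2.imwrite("pics/light.png",np.hstack([crop("top",155,185,45,60,8),crop("scene",350,225,48,60,8)]))
E
```

```text
(no output)
```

View pics/boom.png

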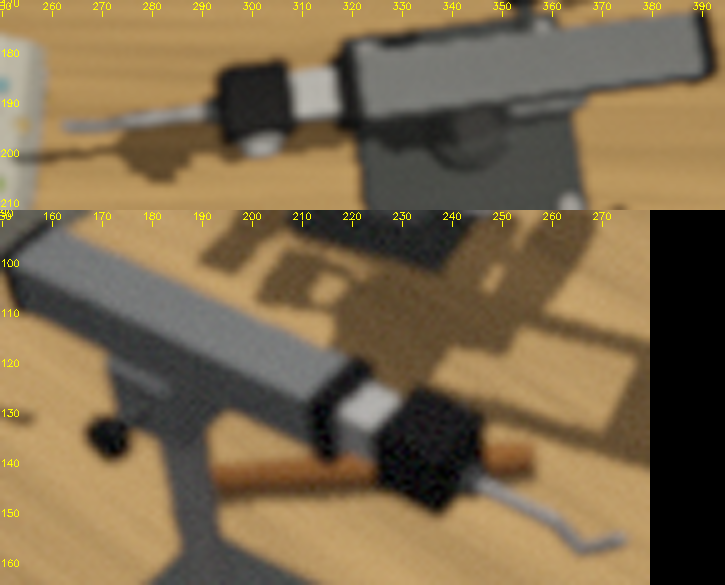

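View pics/light.png

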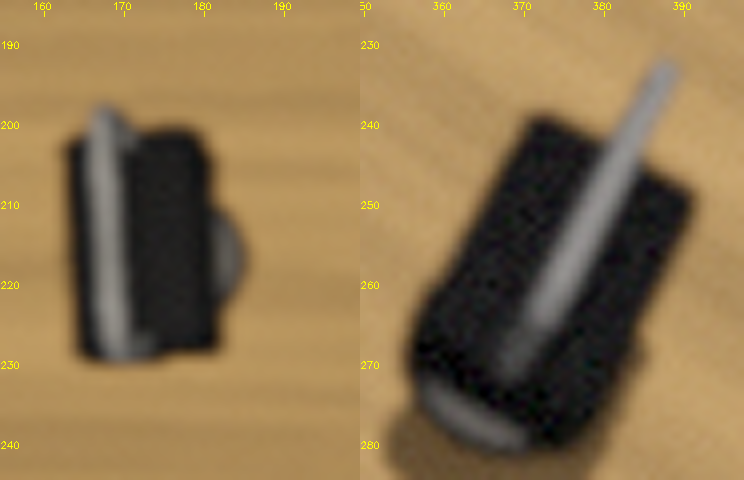

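The boom crop shows the button cap on the robot side of the block. The hook tip is at top (261.9,194.7) and scene (273.9,155.5). The light's handle bar runs from top (168,199) to (169.5,228.5), with its -x end at scene (388,232). I'll fit both poses from these points.

```bash
cat > h.py <<'E'
import cv2,numpy as np
from scipy.optimize import least_squares
from plant import robot, viewer
C={n:viewer.get_calibration(n) for n in("scene","top")}
def proj(n,X):
    c=C[n];K=np.array([[c["fx"],0,c["cx"]],[0,c["fy"],c["cy"]],[0,0,1.]])
    return cv2.projectPoints(np.atleast_2d(X).astype(float),cv2.Rodrigues(np.array(c["R"]))[0],np.array(c["t"],float),K,np.array(c["distortion"]))[0][:,0]
def ray(n,uv,z):
    c=C[n];K=np.array([[c["fx"],0,c["cx"]],[0,c["fy"],c["cy"]],[0,0,1.]])
    p=cv2.undistortPoints(np.array([[uv]],float),K,np.array(c["distortion"]))[0,0]
    R=np.array(c["R"]);d=R.T@[*p,1];o=-R.T@np.array(c["t"]);return o+d*(z-o[2])/d[2]
def tri(a,b):
    r=least_squares(lambda X:np.r_[(proj("top",X)[0]-a),(proj("scene",X)[0]-b)],[.6,0,.2]);return r.x,r.fun
E
python3 - <<'E'
from h import *
print("tip",*[np.round(v,4) for v in tri((261.9,194.7),(273.9,155.5))])
e,f=tri((169.3,228.8),(388,232));print("handle -x end",e.round(4),f.round(2))
for z in(.13,.14,e[2]): print("z",z,[ray("top",p,z).round(4) for p in((168,198.8),(169.3,228.8))],[ray("scene",(388,232),z).round(4)])
obs=[("top",0,(261.9,194.7)),("scene",0,(273.9,155.5)),("top",(-22,22),0),]
P=[("top",(22,199),(293.3,184.1)),("top",(22,155),(306.9,181.9)),("top",(22,130),(318.1,177.7)),("top",(19,-90),(388.9,172.3)),("top",(-19,-90),(391.5,184.7)),
("scene",(-22,155),(234.9,125.1)),("scene",(-22,199),(245.9,130.5)),("scene",(-22,130),(224.1,121.9))]
def f(p):
    x,y,z,th,zt=p;R=np.array([[np.cos(th),-np.sin(th)],[np.sin(th),np.cos(th)]]);r=[]
    for n,q,uv in P:
        h=z+(.019 if abs(q[0])==19 else .022)
        r.append(proj(n,[*(R@np.array(q)/1000+[x,y]),h])[0]-uv)
    for n,uv in (("top",(261.9,194.7)),("scene",(273.9,155.5))): r.append(proj(n,[*(R@[0,.291]+[x,y]),zt])[0]-uv)
    return np.array(r).ravel()
s=least_squares(f,[.6,-.2,.285,0,.28]);print("stand",s.x.round(4));print(s.fun.reshape(-1,2).round(2))
x,y,z,th,zt=s.x
for nm,q in(("head",.177),("seat",.267),("mouth",.13)): print(nm,(np.array([-np.sin(th),np.cos(th)])*q+[x,y]).round(4))
E
```

```text
tip [ 0.54   -0.0307  0.2854] [ 0.5482 -0.3204  0.5119  0.0947]
handle -x end [0.4433 0.2735 0.1363] [ 0.18 -0.05  0.13  0.03]
z 0.13 [array([0.5432, 0.2848, 0.13  ]), array([0.4435, 0.2755, 0.13  ])] [array([0.4388, 0.273 , 0.13  ])]
z 0.14 [array([0.5419, 0.2825, 0.14  ]), array([0.4429, 0.2733, 0.14  ])] [array([0.4461, 0.2734, 0.14  ])]
z 0.13626619964949743 [array([0.5424, 0.2834, 0.1363]), array([0.4431, 0.2741, 0.1363])] [array([0.4434, 0.2732, 0.1363])]
stand [ 0.58   -0.3199  0.2763  0.1407  0.2842]
[[-0.34 -1.29]
 [ 0.9  -0.94]
 [-1.87  2.21]
 [ 1.14 -0.42]
 [ 0.77 -0.23]
 [-1.76 -0.04]
 [ 1.63  1.1 ]
 [ 1.07 -0.46]
 [ 0.93  0.04]
 [ 0.35  0.02]]
head [ 0.5551 -0.1447]
seat [ 0.5425 -0.0556]
mouth [ 0.5617 -0.1912]
```

```bash
cat >> h.py <<'E'
from scipy.spatial.transform import Rotation as Ro
def st():
    s=robot.read_state();R=Ro.from_rotvec(s["orientation"]).as_matrix();p=np.array(s["tool_pos"])
    print("t",round(s["t"],2),"tcp",p.round(4),"head",round(np.arctan2(R[1,0],R[0,0]),4),"F",np.round(s["force"],1),"open",round(s["opening"],4),"tilt",R[:2,2].round(3))
    return p,R
def to(grasp,R,p):
    "tool-frame mm to bring grasp point to grasp (world)"
    print("tool delta mm",(1000*R.T@(np.array(grasp)-(p+R[:,2]*.167))).round(1))
E
python3 - <<'E'
from h import *
# stand refit with z fixed
P=[("top",(22,199),(293.3,184.1)),("top",(22,155),(306.9,181.9)),("top",(19,-90),(388.9,172.3)),("top",(-19,-90),(391.5,184.7)),
("scene",(-22,155),(234.9,125.1)),("scene",(-22,199),(245.9,130.5)),("scene",(-22,130),(224.1,121.9))]
def f(p,z=.285):
    x,y,th,zt=p;R=np.array([[np.cos(th),-np.sin(th)],[np.sin(th),np.cos(th)]]);r=[]
    for n,q,uv in P: r.append(proj(n,[*(R@np.array(q)/1000+[x,y]),z+(.019 if abs(q[0])==19 else .022)])[0]-uv)
    for n,uv in (("top",(261.9,194.7)),("scene",(273.9,155.5))): r.append(proj(n,[*(R@[0,.291]+[x,y]),zt])[0]-uv)
    return np.array(r).ravel()
s=least_squares(f,[.6,-.2,0,.28],loss="soft_l1");print(s.x.round(4),s.fun.reshape(-1,2).round(1).tolist())
x,y,th,zt=s.x
for nm,q in(("head",.177),("seat",.267),("mouth",.13)): print(nm,(np.array([-np.sin(th),np.cos(th)])*q+[x,y]).round(4))
E
```

```text
[ 0.5789 -0.317   0.1313  0.2874] [[-1.2, -2.1], [0.2, -1.6], [1.1, -0.4], [0.6, -0.1], [-1.0, -1.9], [2.4, -0.7], [1.8, -2.4], [-0.2, -0.7], [1.1, 0.2]]
head [ 0.5557 -0.1415]
seat [ 0.544  -0.0522]
mouth [ 0.5619 -0.1881]
```

Request:
apply_moves(
  deltas=[
    [93, [0, 0, -40], 0.152],
    [93, [0, 0, -40], 0.152],
    [93, [20, -20, -40], 0],
    [93, [30, -45, 0], 0],
    [93, [30, -47, 0], 0],
  ],
  grip_force=40,
)

```text
t: 0.72
tool_pos: [0.302, -0.4331, 0.5248]
orientation: [3.138, 0.146, 0.001]
force: [0.2, -0.1, 0.6]
opening: 0.0929
```

Request:
apply_moves(
  deltas=[
    [93, [30, -47, 0], 0],
    [93, [30, -47, 0], 0],
    [93, [30, -47, 0], 0],
    [93, [30, -47, 0], 0],
    [93, [20, -47, 0], 0],
  ],
)

```text
t: 1.35
tool_pos: [0.4195, -0.1852, 0.5242]
orientation: [-3.138, -0.148, 0.001]
force: [0.0, 0.4, 0.6]
opening: 0.0927
```

Request:
apply_moves(
  deltas=[
    [93, [15, -50, 0], 0],
    [93, [15, -50, 0], 0],
    [93, [15, -50, 0], 0],
    [93, [15, -50, 0], 0],
    [93, [10, -50, 0], 0],
  ],
)

```text
t: 1.98
tool_pos: [0.4653, 0.0702, 0.5243]
orientation: [3.138, 0.147, -0.001]
force: [1.0, -0.2, -0.2]
opening: 0.093
```

Request:
apply_moves(
  deltas=[
    [93, [6, -50, 0], 0],
    [93, [5, -50, 0], 0],
    [93, [4, -50, 20], 0],
    [93, [3, -50, 50], 0],
    [93, [0, -3, 50], 0],
  ],
)

```text
t: 2.6
tool_pos: [0.4637, 0.269, 0.4094]
orientation: [-3.137, -0.153, -0.001]
force: [0.7, -0.6, 0.4]
opening: 0.0928
```

```bash
python3 - <<'E'
from h import *
p,R=st();to((.4646,.2754,.14),R,p)
a=viewer.read_camera("top")[140:260,110:230];b=viewer.read_camera("scene")[180:300,330:450]
cv2.imwrite("pics/g1.png",cv2.resize(np.hstack([a,b]),None,fx=3.3,fy=3.3,interpolation=cv2.INTER_CUBIC))
for n in("top","scene"): print(n,proj(n,[p+R[:,2]*.186,p+R@[0,.04,.186],p+R@[0,-.04,.186]]).round(1).tolist())
E
```

```text
t 2.6 tcp [0.4637 0.269  0.4094] head 0.0973 F [ 0.7 -0.6  0.4] open 0.0928 tilt [0.001 0.001]
tool delta mm [  1.3  -6.  102.4]
top [[165.0, 220.2], [177.9, 219.2], [152.1, 221.3]]
scene [[393.8, 217.8], [377.7, 209.6], [410.5, 226.3]]
```

View pics/g1.png

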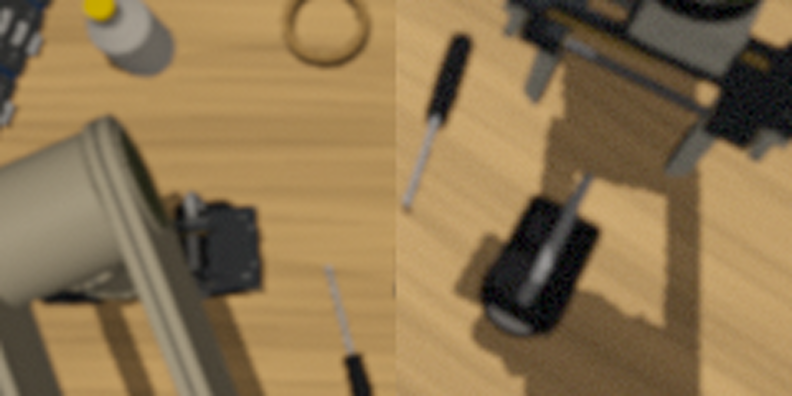

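The top view mostly shows the arm covering the light. In the scene view the fingertips are at (371,209) and (417,231), straddling the bar end at (388,233) and agreeing with the projection. I'm descending now.

Request:
apply_moves(
  deltas=[
    [93, [1, -6, 35], 0],
    [93, [0, 0, 35], 0],
    [93, [0, 0, 32], 0],
    [60, [0, 0, 0], 0],
    [0, [0, 0, 0], 0],
  ],
  grip_force=20,
)

```text
t: 3.32
tool_pos: [0.4658, 0.2724, 0.3112]
orientation: [-3.137, -0.146, -0.004]
force: [1.3, 0.3, -0.5]
opening: 0.0774
```

Request:
apply_moves(
  deltas=[
    [0, [0, 0, 0], 0],
    [0, [0, 0, 0], 0],
    [0, [0, 0, 0], 0],
    [0, [0, 0, 0], 0],
  ],
)

```text
t: 3.82
tool_pos: [0.4648, 0.2724, 0.3087]
orientation: [-3.138, -0.147, -0.0]
force: [-0.2, -0.4, 0.2]
opening: 0.0376
```

Request:
apply_moves(
  deltas=[
    [0, [0, 0, 0], 0],
    [0, [0, 0, 0], 0],
    [0, [0, 0, 0], 0],
    [0, [0, 0, 0], 0],
    [0, [0, 0, 0], 0],
  ],
)

```text
t: 4.45
tool_pos: [0.4647, 0.2724, 0.3085]
orientation: [3.138, 0.147, -0.0]
force: [-1.1, -0.0, -0.9]
opening: 0.0085
```

Request:
apply_moves(
  deltas=[
    [0, [0, 0, 0], 0],
    [0, [0, 0, 0], 0],
  ],
  grip_force=60,
)

```text
t: 4.7
tool_pos: [0.4648, 0.2724, 0.3085]
orientation: [3.138, 0.147, -0.0]
force: [1.0, 0.5, -0.2]
opening: 0.007
```

Request:
apply_moves(
  deltas=[
    [0, [0, 0, -10], 0],
    [0, [0, 0, -20], 0],
    [0, [0, 0, -35], 0],
    [0, [0, 0, -35], -0.04],
    [0, [0, 0, -30], 0],
  ],
)

```text
t: 5.32
tool_pos: [0.4648, 0.2724, 0.442]
orientation: [-3.134, -0.211, -0.004]
force: [0.6, 0.3, -2.9]
opening: 0.0072
```

Request:
apply_moves(
  deltas=[
    [0, [0, 15, -20], 0],
    [0, [0, 30, -10], 0],
    [0, [0, 30, 0], 0],
    [0, [0, 25, 0], 0],
    [0, [0, 15, 0], 0],
  ],
)

```text
t: 5.95
tool_pos: [0.4802, 0.1566, 0.469]
orientation: [3.134, 0.208, 0.0]
force: [-0.1, -1.3, -2.6]
opening: 0.0073
```

```bash
python3 - <<'E'
from h import *
p,R=st();to((.531-.0277,.035-.004,.298),R,p)
E
```

```text
t 5.95 tcp [0.4802 0.1566 0.469 ] head 0.1323 F [-0.1 -1.3 -2.6] open 0.0073 tilt [ 0. -0.]
tool delta mm [  6.3 127.5   4. ]
```

Request:
apply_moves(
  deltas=[
    [0, [2, 25, 0], 0],
    [0, [2, 35, 0], 0],
    [0, [2, 30, 0], 0],
    [0, [0, 20, 0], 0],
    [0, [0, 8, 0], 0],
  ],
)

```text
t: 6.58
tool_pos: [0.5018, 0.0411, 0.4687]
orientation: [3.135, 0.208, -0.0]
force: [-0.3, -0.4, -2.8]
opening: 0.0073
```

Request:
apply_moves(
  deltas=[
    [0, [0, 0, 0], 0],
    [0, [0, 0, 0], 0],
  ],
)

```text
t: 6.82
tool_pos: [0.5017, 0.0429, 0.4686]
orientation: [-3.134, -0.211, 0.0]
force: [-0.3, 0.4, -2.3]
opening: 0.0074
```

```bash
python3 - <<'E'
from h import *
p,R=st();to((.531-.0277,.035-.004,.298),R,p)
a=viewer.read_camera("top");b=viewer.read_camera("scene")
cv2.imwrite("pics/t1.png",a);cv2.imwrite("pics/s1.png",b)
a=a[155:255,200:330];b=b[90:190,220:350]
cv2.imwrite("pics/g2.png",cv2.resize(np.hstack([a,b]),None,fx=3,fy=3,interpolation=cv2.INTER_CUBIC))
for n in("top","scene"): print(n,proj(n,[p+R@[-.022,0,.1685],p+R@[.028,0,.1685],p+R@[.078,0,.1685]]).round(1).tolist())
E
```

```text
t 6.83 tcp [0.5017 0.0429 0.4686] head 0.1344 F [-0.3  0.4 -2.3] open 0.0074 tilt [-0.  0.]
tool delta mm [-0.1 12.1  3.6]
top [[237.8, 213.7], [235.9, 196.8], [234.1, 180.1]]
scene [[313.5, 151.7], [303.6, 164.9], [293.1, 178.9]]
```

View pics/g2.png

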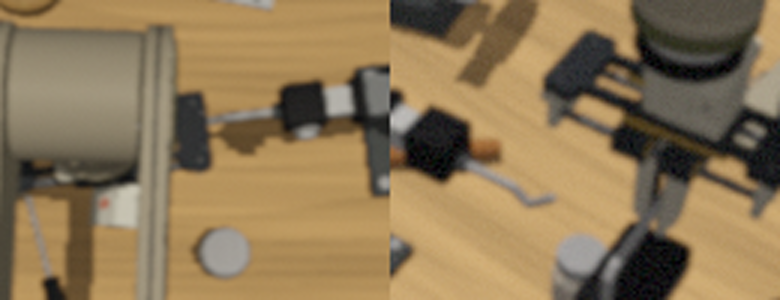

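The top view is largely covered by the arm. The scene view shows the light held upright, the hook tip at about (274,155) and the bar running down from the fingers. One enlarged scene crop follows, with the predicted bar drawn on it.

```bash
python3 - <<'E'
from h import *
i=cv2.imread("pics/s1.png")[90:195,195:330];k=5.9
i=cv2.resize(i,None,fx=k,fy=k,interpolation=cv2.INTER_CUBIC)
P=lambda u,v:(int((u-195+.5)*k),int((v-90+.5)*k))
for q in((313.5,151.7),(303.6,164.9),(293.1,178.9)): cv2.circle(i,P(*q),2,(0,0,255),-1)
# stand model overlays z=.285 green
x,y,th=.5789,-.317,.1313
for th,x,y,col,z in((.1313,.5789,-.317,(0,255,0),.285),(.1407,.58,-.3199,(255,255,0),.2763)):
  R=np.array([[np.cos(th),-np.sin(th)],[np.sin(th),np.cos(th)]])
  for a,b,h in((-22,155,22),(-22,199,22),(22,155,22),(22,199,22),(22,199,-22),(-22,130,22),(22,130,22),(0,291,0),(0,267,-24)):
    cv2.circle(i,P(*proj("scene",[*(R@[a/1000,b/1000]+[x,y]),z+h/1000])[0]),2,col,-1)
for a in range(200,330,10): cv2.putText(i,str(a),P(a-1,91),0,.35,(0,255,255),1)
for a in range(100,195,10): cv2.putText(i,str(a),P(195,a),0,.35,(0,255,255),1)
cv2.imwrite("pics/g3.png",i)
E
```

```text
(no output)
```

View pics/g3.png

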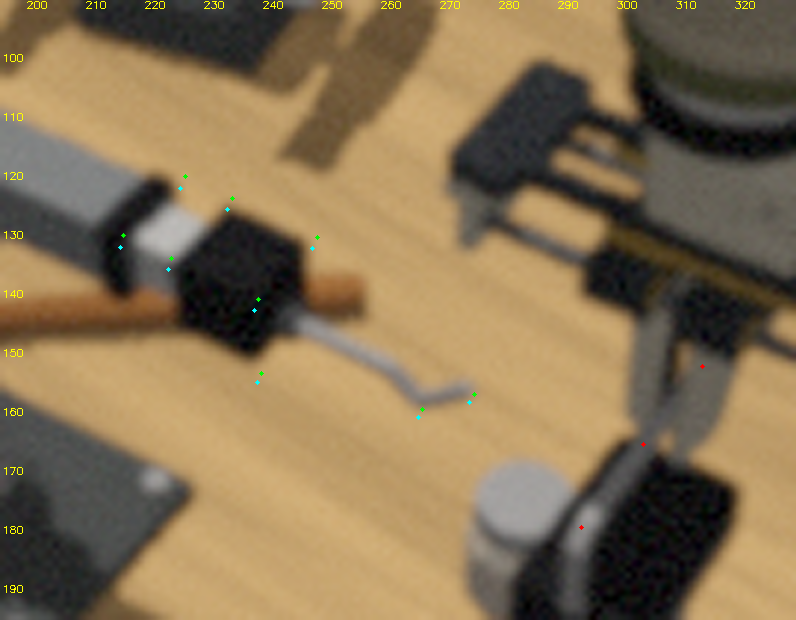

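The block, hook and held bar agree with the models to about 1–2 px. The bar's near end is at (294,177), predicted (293,179). I take the seat at about (0.543,-0.0535,0.272), so the bar sits about 26 mm above it and needs 101 mm along tool +y.

Request:
apply_moves(
  deltas=[
    [0, [0, 12, 1], 0],
    [0, [0, 16, 1], 0],
    [0, [0, 14, 0], 0],
    [0, [0, 10, 0], 0],
    [0, [0, 8, 0], 0],
  ],
)

```text
t: 7.55
tool_pos: [0.5099, -0.0181, 0.4666]
orientation: [-3.135, -0.209, 0.0]
force: [0.3, 0.4, -2.0]
opening: 0.0072
```

Request:
apply_moves(
  deltas=[
    [0, [0, 8, 0], 0],
    [0, [0, 8, 0], 0],
    [0, [0, 8, 0], 0],
    [0, [0, 8, 0], 0],
    [0, [0, 8, 0], 0],
  ],
)

```text
t: 8.18
tool_pos: [0.5152, -0.0573, 0.4666]
orientation: [-3.135, -0.21, -0.0]
force: [-0.8, 0.4, -3.1]
opening: 0.0077
```

```bash
python3 - <<'E'
from h import *
p,R=st();to((.543-.0277,-.0535-.004,.2735),R,p)
i=viewer.read_camera("scene");cv2.imwrite("pics/s2.png",i);i=i[90:190,195:320];k=5.9
i=cv2.resize(i,None,fx=k,fy=k,interpolation=cv2.INTER_CUBIC)
P=lambda u,v:(int((u-195+.5)*k),int((v-90+.5)*k))
for q in proj("scene",[p+R@[-.022,0,.1685],p+R@[.028,0,.1685],p+R@[.078,0,.1685]]): cv2.circle(i,P(*q),2,(0,0,255),-1)
cv2.imwrite("pics/g4.png",i)
E
```

```text
t 8.18 tcp [ 0.5152 -0.0573  0.4666] head 0.1338 F [-0.8  0.4 -3.1] open 0.0077 tilt [0. 0.]
tool delta mm [ 0.   0.2 26.1]
```

View pics/g4.png

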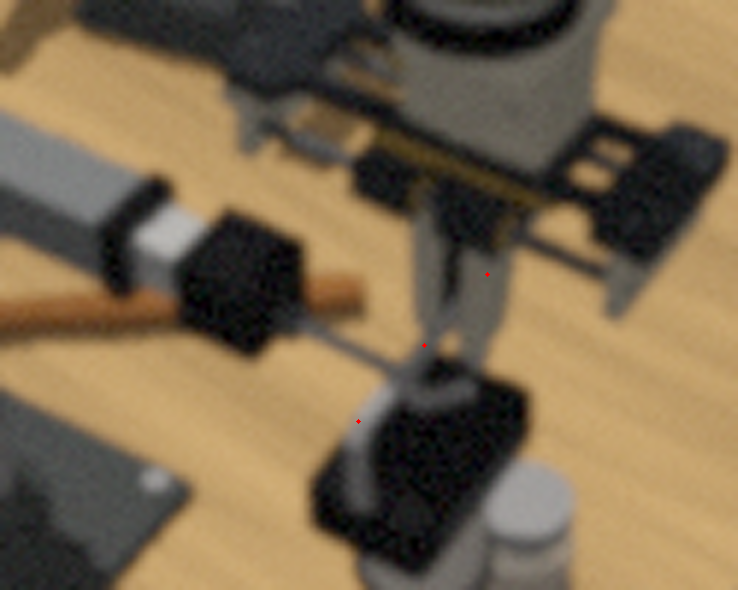

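The hook passes under the bar and its tip shows beyond it at crop (472,388), so the bar is inside. I'm lowering it now while watching the force.

Request:
apply_moves(
  deltas=[
    [0, [0, 0, 5], 0],
    [0, [0, 0, 6], 0],
    [0, [0, 0, 5], 0],
    [0, [0, 0, 3], 0],
    [0, [0, 0, 0], 0],
  ],
)

```text
t: 8.85
tool_pos: [0.5151, -0.0567, 0.4472]
orientation: [-3.134, -0.21, 0.001]
force: [0.2, 0.7, -2.1]
opening: 0.007
```

Request:
apply_moves(
  deltas=[
    [0, [0, 0, 1], 0],
    [0, [0, 0, 1], 0],
    [0, [0, 0, 1], 0],
    [0, [0, 0, 0], 0],
  ],
)

```text
t: 9.35
tool_pos: [0.5153, -0.057, 0.4452]
orientation: [3.134, 0.21, 0.002]
force: [-0.2, -1.0, -0.1]
opening: 0.0076
```

Request:
apply_moves(
  deltas=[
    [0, [0, 0, 1], 0],
    [0, [0, 0, 0], 0],
  ],
)

```text
t: 9.6
tool_pos: [0.5153, -0.057, 0.4443]
orientation: [3.134, 0.21, 0.002]
force: [-0.1, -2.3, 4.0]
opening: 0.0076
```

Request:
apply_moves(
  deltas=[
    [0, [0, 0, 1], 0],
    [0, [0, 0, 0], 0],
    [0, [0, 0, 0], 0],
  ],
)

```text
t: 9.98
tool_pos: [0.5154, -0.057, 0.4434]
orientation: [3.134, 0.21, 0.003]
force: [0.3, -2.5, 5.4]
opening: 0.0075
```

```bash
python3 - <<'E'
from h import *
import time
p,R=st()
for n in("scene","top"): i=viewer.read_camera(n);cv2.imwrite(f"pics/{n}3.png",i)
i=cv2.imread("pics/scene3.png")[90:190,195:320];k=5.9
cv2.imwrite("pics/g5.png",cv2.resize(i,None,fx=k,fy=k,interpolation=cv2.INTER_CUBIC));st()
print(robot.read_state()["wrist_torque"])
E
```

```text
t 9.97 tcp [ 0.5154 -0.057   0.4434] head 0.1337 F [ 0.3 -2.5  5.4] open 0.0075 tilt [ 0.002 -0.001]
t 10.07 tcp [ 0.5154 -0.057   0.4434] head 0.1337 F [ 0.1 -2.4  5.4] open 0.0072 tilt [ 0.002 -0.001]
[-0.25706354 -0.1120966  -0.06760312]
```

View pics/g5.png

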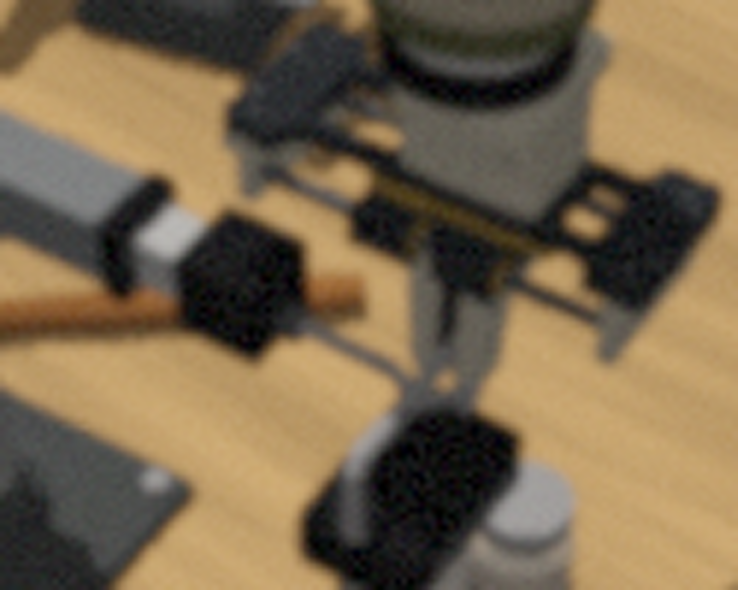

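The bar is in the hook. The reaction (-2.4 N in y, +5.4 N in z) says it rests on the tip-side flank, so I ease it toward -y.

Request:
apply_moves(
  deltas=[
    [0, [0, 1.5, -1], 0],
    [0, [0, 1.5, 0], 0],
    [0, [0, 0, 0], 0],
  ],
)

```text
t: 10.45
tool_pos: [0.5157, -0.0594, 0.4434]
orientation: [-3.133, -0.211, -0.0]
force: [1.6, 3.9, 1.8]
opening: 0.0075
```

Request:
apply_moves(
  deltas=[
    [0, [0, 1, 1], 0],
    [0, [0, 0, 1], 0],
    [0, [0, 0, 0], 0],
  ],
)

```text
t: 10.82
tool_pos: [0.5157, -0.06, 0.4424]
orientation: [-3.133, -0.212, -0.001]
force: [-2.4, 7.0, 7.4]
opening: 0.007
```

Request:
apply_moves(
  deltas=[
    [0, [0, -2, -1], 0],
    [0, [0, 0, 0], 0],
    [0, [0, 0, 0], 0],
  ],
)

```text
t: 11.2
tool_pos: [0.5155, -0.0588, 0.4429]
orientation: [3.134, 0.21, 0.001]
force: [-0.1, 1.7, 4.5]
opening: 0.0075
```

Request:
apply_moves(
  deltas=[
    [0, [0, -0.3, -0.7], 0],
    [0, [0, 0, 0], 0],
    [9, [0, 0, 0], 0],
    [11, [0, 0, 0], 0],
    [14, [0, 0, 0], 0],
  ],
  grip_force=10,
)

```text
t: 11.82
tool_pos: [0.5153, -0.0585, 0.443]
orientation: [-3.134, -0.21, 0.001]
force: [-0.0, -0.0, 0.6]
opening: 0.0134
```

Request:
apply_moves(
  deltas=[
    [22, [0, 0, 0], 0],
    [30, [0, 0, 0], 0],
    [36, [0, 0, 0], 0],
    [36, [0, 0, -5], 0],
    [36, [0, 0, -15], 0],
  ],
)

```text
t: 12.45
tool_pos: [0.5152, -0.0585, 0.4632]
orientation: [-3.134, -0.21, 0.002]
force: [0.1, 0.2, -0.2]
opening: 0.0358
```

Request:
apply_moves(
  deltas=[
    [36, [0, 0, -30], 0],
    [36, [0, 0, -45], 0],
    [36, [0, 0, -45], 0],
    [36, [0, 0, -10], -0.18],
    [60, [0, 0, 0], -0.18],
  ],
)

```text
t: 13.08
tool_pos: [0.5152, -0.0585, 0.5966]
orientation: [3.042, 0.776, 0.006]
force: [0.0, -0.4, -0.4]
opening: 0.0419
```

```bash
python3 - <<'E'
from h import *
st()
a=viewer.read_camera("scene")[90:215,185:345];cv2.imwrite("pics/scene4.png",viewer.read_camera("scene"))
b=viewer.read_camera("top")[140:265,210:370];cv2.imwrite("pics/top4.png",viewer.read_camera("top"))
cv2.imwrite("pics/g6.png",cv2.resize(np.vstack([a,b]),None,fx=2.4*2,fy=2.4*2,interpolation=cv2.INTER_CUBIC)[:, :][::2,::2] if 0 else cv2.resize(np.hstack([a,b]),None,fx=2.5,fy=2.5,interpolation=cv2.INTER_CUBIC))
E
```

```text
t 13.07 tcp [ 0.5152 -0.0585  0.5966] head 0.4997 F [ 0.  -0.4 -0.4] open 0.0419 tilt [ 0.004 -0.001]
```

View pics/g6.png

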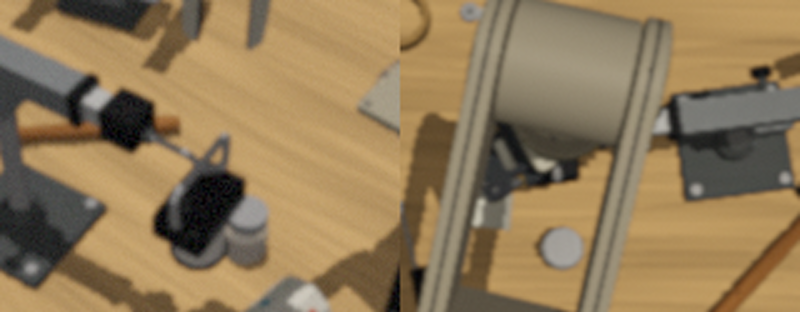

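The scene view shows the light hanging on the hook by the middle of its bar, with the fingers clear above. Next I turn a quarter turn and go over the end block.

Request:
apply_moves(
  deltas=[
    [93, [0, 0, 0], -0.18],
    [93, [0, 0, 0], -0.18],
    [93, [0, 0, 0], -0.18],
    [93, [0, 0, 0], -0.18],
    [93, [0, 0, 0], -0.18],
  ],
)

```text
t: 13.9
tool_pos: [0.5153, -0.0585, 0.5933]
orientation: [-2.407, -2.018, 0.0]
force: [-0.6, 0.3, 0.7]
opening: 0.0927
```

Request:
apply_moves(
  deltas=[
    [93, [0, 0, 0], -0.16],
    [93, [0, 0, 0], -0.145],
    [93, [0, 0, 0], 0],
  ],
)

```text
t: 14.28
tool_pos: [0.5153, -0.0585, 0.5933]
orientation: [-2.079, -2.355, 0.0]
force: [-0.4, -0.0, 0.1]
opening: 0.0928
```

```bash
python3 - <<'E'
from h import *
p,R=st();to((.5526,-.1443,.283),R,p)
E
```

```text
t 14.28 tcp [ 0.5153 -0.0585  0.5933] head 1.6948 F [-0.4 -0.   0.1] open 0.0928 tilt [-0.  0.]
tool delta mm [-89.7  26.4 143.3]
```

Request:
apply_moves(
  deltas=[
    [93, [-30, 9, 0], -0.012],
    [93, [-35, 10, 20], 0],
    [93, [-25, 7, 40], 0],
    [93, [0, 0, 20], 0],
    [93, [0, 0, 0], 0],
  ],
)

```text
t: 14.9
tool_pos: [0.5531, -0.1444, 0.511]
orientation: [-2.064, -2.363, 0.002]
force: [0.9, 0.9, 0.6]
opening: 0.0929
```

```bash
python3 - <<'E'
from h import *
p,R=st();to((.5526,-.1443,.283),R,p)
i=viewer.read_camera("scene");cv2.imwrite("pics/scene5.png",i)
j=viewer.read_camera("top");cv2.imwrite("pics/top5.png",j)
k=4.9
a=cv2.resize(i[70:190,165:330],None,fx=k,fy=k,interpolation=cv2.INTER_CUBIC)
for q in proj("scene",[p+R@[0,y,.186] for y in(-.0465,0,.0465)]): cv2.circle(a,tuple(int(v) for v in (q-[165,70]+.5)*k),2,(0,0,255),-1)
for z in(.13,.263,.307):
  pass
cv2.imwrite("pics/g7.png",a)
E
```

```text
t 14.9 tcp [ 0.5531 -0.1444  0.511 ] head 1.7056 F [0.9 0.9 0.6] open 0.0929 tilt [-0.004  0.002]
tool delta mm [-0.3  0.4 61. ]
```

View pics/g7.png

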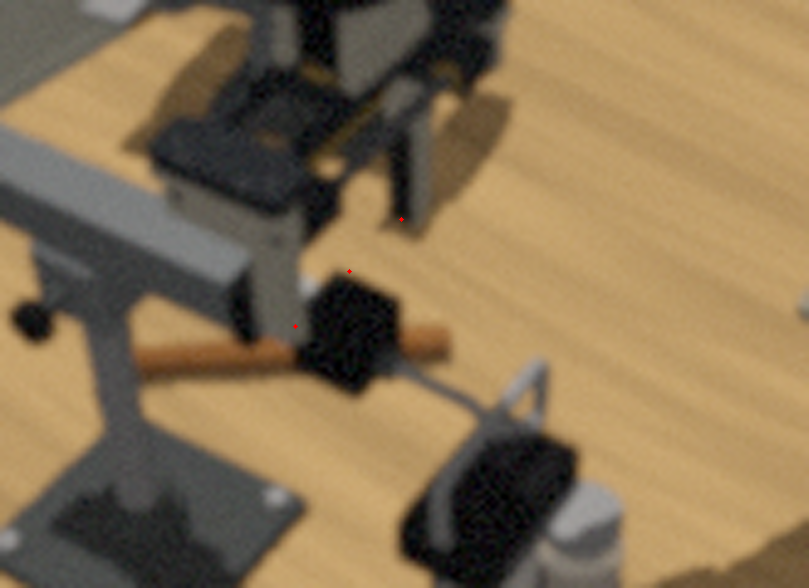

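The scene view shows the fingers on either side of the block, clear of the sleeve mouth, and the light hanging still. I descend and close softly first to centre the jaws by force.

Request:
apply_moves(
  deltas=[
    [93, [0, 0, 20], 0],
    [93, [0, 0, 25], 0],
    [93, [0, 0, 15], 0],
    [62, [0, 0, 4], 0],
    [62, [0, 0, 0], 0],
  ],
  grip_force=4,
)

```text
t: 15.62
tool_pos: [0.5534, -0.1441, 0.4496]
orientation: [2.06, 2.371, 0.0]
force: [0.1, -0.2, 1.0]
opening: 0.0775
```

Request:
apply_moves(
  deltas=[
    [62, [0, 0, 0], 0],
    [62, [0, 0, 0], 0],
    [58, [0, 0, 0], 0],
    [50, [0, 0, 0], 0],
    [45, [0, 0, 0], 0],
  ],
)

```text
t: 16.25
tool_pos: [0.5527, -0.1444, 0.4498]
orientation: [-2.06, -2.37, 0.003]
force: [-7.4, 0.1, 5.6]
opening: 0.05
```

Request:
apply_moves(
  deltas=[
    [62, [0, 0, 0], 0],
    [62, [0, -2, 0], 0],
    [62, [0, 0, 0], 0],
  ],
)

```text
t: 16.62
tool_pos: [0.5514, -0.1444, 0.4493]
orientation: [2.061, 2.371, 0.001]
force: [-0.6, -0.1, 0.8]
opening: 0.0618
```

Request:
apply_moves(
  deltas=[
    [56, [0, 0, 0], 0],
    [52, [0, 0, 0], 0],
    [45, [0, 0, 0], 0],
    [45, [0, 0, 0], 0],
  ],
)

```text
t: 17.12
tool_pos: [0.5512, -0.1444, 0.4492]
orientation: [-2.06, -2.371, 0.001]
force: [-5.2, -0.9, 0.6]
opening: 0.0531
```

Request:
apply_moves(
  deltas=[
    [45, [0, -1, 0], 0],
    [45, [0, 0, 0], 0],
  ],
)

```text
t: 17.38
tool_pos: [0.5504, -0.1445, 0.4492]
orientation: [2.061, 2.371, 0.0]
force: [-2.1, -0.2, -0.8]
opening: 0.0543
```

Request:
apply_moves(
  deltas=[
    [45, [0, -1, 0], 0],
    [45, [0, 0, 0], 0],
  ],
)

```text
t: 17.62
tool_pos: [0.5501, -0.1446, 0.4492]
orientation: [2.059, 2.37, 0.003]
force: [5.7, 0.6, -2.6]
opening: 0.054
```

Request:
apply_moves(
  deltas=[
    [40, [0, 2, 0], 0],
    [40, [0, 1.5, 0], 0],
    [40, [0, 0, 0], 0],
    [40, [0, 0, 0], 0],
  ],
  grip_force=25,
)

```text
t: 18.12
tool_pos: [0.5532, -0.144, 0.4492]
orientation: [2.06, 2.371, 0.002]
force: [6.2, 1.5, -4.4]
opening: 0.0478
```

Request:
apply_moves(
  deltas=[
    [40, [0, 0.8, 0], 0],
    [40, [0, 0, 0], 0],
  ],
)

```text
t: 18.38
tool_pos: [0.5536, -0.144, 0.4492]
orientation: [-2.06, -2.371, -0.0]
force: [-0.1, 1.3, -2.4]
opening: 0.0479
```

Request:
apply_moves(
  deltas=[
    [40, [1, 0, 0], 0],
    [40, [2, 0, 0], 0],
    [40, [3, 0, 0], 0],
    [40, [3, 0, 0], 0],
    [40, [3, 0, 0], 0],
  ],
)

```text
t: 19.0
tool_pos: [0.5518, -0.1321, 0.4492]
orientation: [-2.061, -2.371, 0.0]
force: [-0.4, -2.6, -2.9]
opening: 0.0477
```

Request:
apply_moves(
  deltas=[
    [40, [4, 0, 0], 0],
    [40, [4, 0, 0], 0],
    [40, [4, 0, 0], 0],
    [40, [4, 0, 0], 0],
    [40, [4, 0, 0], 0],
  ],
)

```text
t: 19.62
tool_pos: [0.549, -0.1122, 0.4492]
orientation: [-2.06, -2.371, 0.0]
force: [-3.2, -3.5, -2.4]
opening: 0.0473
```

Request:
apply_moves(
  deltas=[
    [40, [4, 0, 0], 0],
    [40, [4, 0, 0], 0],
    [40, [4, 0, 0], 0],
    [40, [4, 0, 0], 0],
    [40, [4, 0, 0], 0],
  ],
)

```text
t: 20.25
tool_pos: [0.5462, -0.0924, 0.4492]
orientation: [-2.06, -2.371, 0.001]
force: [-4.2, -3.2, -1.1]
opening: 0.0481
```

Request:
apply_moves(
  deltas=[
    [40, [4, 0, 0], 0],
    [40, [4, 0, 0], 0],
    [40, [4, 0, 0], 0],
    [40, [4, 0, 0], 0],
    [40, [4, 0, 0], 0],
  ],
)

```text
t: 20.88
tool_pos: [0.5434, -0.0726, 0.4492]
orientation: [-2.06, -2.371, 0.001]
force: [-4.3, -4.4, -2.4]
opening: 0.0478
```

Request:
apply_moves(
  deltas=[
    [40, [4, 0, 0], 0],
    [40, [4, 0, 0], 0],
    [40, [3, 0, 0], 0],
    [40, [2, 0, 0], 0],
    [40, [1, 0, 0], 0],
  ],
)

```text
t: 21.5
tool_pos: [0.5414, -0.0587, 0.4492]
orientation: [-2.06, -2.371, 0.001]
force: [-6.0, -3.5, -1.9]
opening: 0.048
```

```bash
python3 - <<'E'
from h import *
p,R=st();print("drawn",(np.linalg.norm(p[:2]-[.5536,-.144])*1000).round(1))
for n in("scene","top"): i=viewer.read_camera(n);cv2.imwrite(f"pics/{n}6.png",i)
E
```

```text
t 21.5 tcp [ 0.5414 -0.0587  0.4492] head 1.7109 F [-6.  -3.5 -1.9] open 0.048 tilt [-0.001  0.   ]
drawn 86.2
```

Request:
apply_moves(
  deltas=[
    [40, [3, -0.4, 0], 0],
    [40, [3, -0.4, 0], 0],
    [40, [3, -0.1, 0], 0],
    [40, [2, 0, 0], 0],
    [40, [1, 0, 0], 0],
  ],
)

```text
t: 22.22
tool_pos: [0.5394, -0.0469, 0.4492]
orientation: [2.06, 2.371, 0.001]
force: [4.3, -1.7, -5.8]
opening: 0.0482
```

Request:
apply_moves(
  deltas=[
    [40, [0.6, 0, 0], 0],
    [40, [0.4, 0, 0], 0],
    [40, [0, 0, 0], 0],
    [40, [0, 0, 0], 0],
  ],
)

```text
t: 22.72
tool_pos: [0.5392, -0.0459, 0.4492]
orientation: [2.06, 2.371, 0.001]
force: [4.1, -0.1, -6.5]
opening: 0.0477
```

```bash
python3 - <<'E'
from h import *
p,R=st();print("drawn",(np.linalg.norm(p[:2]-[.5536,-.144])*1000).round(1))
for n in("scene","top"): i=viewer.read_camera(n);cv2.imwrite(f"pics/{n}7.png",i)
# profiles along boom axis on top surface, from mouth outward, both views, start vs now
x,y,th=.58,-.3199,.1407
u=np.array([-np.sin(th),np.cos(th)]);v=np.array([np.cos(th),np.sin(th)])
for n,f in(("scene","scene7"),("top","top7"),("scene","scene0"),("top","top0")):
    g=cv2.imread(f"pics/{f}.png",0).astype(np.float32);out=[]
    for s in np.arange(.118,.30,.002):
        q=proj(n,[[*(np.array([x,y])+u*s+v*w),.295] for w in(-.005,-.002,.001,.004)]).astype(np.float32)
        out.append(int(cv2.remap(g,q[:,:1],q[:,1:],cv2.INTER_LINEAR).mean()))
    print(f,out)
E
```

```text
t 22.73 tcp [ 0.5392 -0.0459  0.4492] head 1.7111 F [ 4.1 -0.1 -6.5] open 0.0477 tilt [0.001 0.   ]
drawn 99.1
scene7 [27, 28, 37, 58, 91, 123, 150, 167, 176, 176, 175, 175, 176, 178, 178, 177, 178, 178, 178, 176, 175, 174, 176, 178, 176, 174, 174, 173, 168, 158, 147, 143, 141, 131, 109, 80, 57, 49, 48, 51, 50, 48, 48, 46, 46, 46, 45, 44, 45, 47, 46, 45, 44, 44, 46, 45, 46, 45, 45, 46, 46, 46, 46, 46, 44, 44, 47, 47, 52, 52, 49, 49, 48, 43, 39, 37, 35, 38, 46, 51, 53, 50, 43, 31, 24, 15, 14, 15, 14, 10, 12]
top7 [67, 46, 31, 30, 45, 73, 109, 140, 162, 171, 173, 173, 173, 173, 173, 172, 171, 170, 172, 171, 170, 170, 171, 173, 172, 169, 166, 166, 165, 161, 151, 144, 144, 151, 152, 150, 146, 146, 147, 148, 144, 136, 127, 125, 131, 140, 147, 146, 140, 125, 107, 93, 90, 93, 97, 99, 99, 98, 97, 96, 95, 93, 91, 89, 87, 85, 84, 82, 80, 78, 76, 74, 73, 72, 71, 71, 71, 70, 70, 70, 69, 67, 64, 62, 62, 62, 63, 63, 63, 62, 61]
scene0 [26, 25, 28, 42, 68, 98, 126, 149, 164, 171, 174, 175, 175, 174, 168, 158, 135, 105, 69, 44, 30, 25, 25, 26, 27, 25, 25, 24, 25, 28, 27, 25, 24, 25, 26, 27, 23, 19, 18, 16, 14, 12, 17, 23, 35, 51, 65, 77, 82, 84, 81, 77, 73, 70, 70, 70, 75, 83, 95, 110, 126, 139, 147, 152, 153, 153, 152, 152, 153, 153, 153, 153, 153, 154, 153, 154, 155, 154, 154, 154, 156, 157, 156, 156, 157, 158, 157, 158, 158, 158, 159]
top0 [68, 47, 32, 29, 36, 56, 91, 126, 154, 169, 176, 178, 177, 177, 178, 178, 176, 169, 152, 123, 87, 53, 38, 33, 33, 34, 34, 34, 34, 34, 34, 34, 34, 34, 34, 34, 34, 33, 30, 27, 24, 30, 42, 58, 74, 92, 113, 129, 141, 144, 144, 142, 140, 137, 134, 134, 135, 137, 139, 141, 141, 141, 139, 137, 134, 131, 129, 130, 129, 127, 125, 123, 123, 123, 125, 127, 130, 131, 132, 132, 131, 131, 130, 130, 131, 133, 135, 138, 141, 144, 146]
```

Request:
apply_moves(
  deltas=[
    [40, [0.5, 0.3, 0.3], 0],
    [40, [0.5, 0.2, 0.2], 0],
    [40, [0.2, 0, 0], 0],
    [40, [0, 0, 0], 0],
    [40, [0, 0, 0], 0],
  ],
)

```text
t: 23.45
tool_pos: [0.5392, -0.0449, 0.4492]
orientation: [2.06, 2.371, 0.0]
force: [-0.6, -2.2, 0.9]
opening: 0.0476
```

Request:
apply_moves(
  deltas=[
    [40, [0, 0, 0], 0],
    [40, [0, 0, 0], 0],
    [40, [0, 0, 0], 0],
    [40, [0, 0, 0], 0],
    [40, [0, 0, 0], 0],
  ],
)

```text
t: 24.08
tool_pos: [0.5393, -0.0449, 0.4492]
orientation: [2.06, 2.371, 0.0]
force: [-3.5, -1.1, 5.6]
opening: 0.0477
```

Request:
apply_moves(
  deltas=[
    [40, [0, 0, 0], 0],
    [40, [0, 0, 0], 0],
    [40, [0, 0, 0], 0],
    [40, [0, 0, 0], 0],
    [40, [0, 0, 0], 0],
  ],
)

```text
t: 24.7
tool_pos: [0.5392, -0.0449, 0.4492]
orientation: [2.06, 2.371, 0.0]
force: [-4.0, -0.6, 5.3]
opening: 0.0478
```

```bash
python3 - <<'E'
from h import *
p,R=st();print("drawn",(np.linalg.norm(p[:2]-[.5536,-.144])*1000).round(2))
L=[viewer.read_camera("scene") for _ in range(8)]
S=np.mean(L,0).astype(np.uint8);T=np.mean([viewer.read_camera("top") for _ in range(8)],0).astype(np.uint8)
cv2.imwrite("pics/s8.png",S);cv2.imwrite("pics/t8.png",T)
w=[l[130:230,230:340].astype(float) for l in L];print("motion",[np.abs(a-w[0]).mean().round(2) for a in w])
k=5
a=cv2.resize(S[95:215,195:355],None,fx=k,fy=k,interpolation=cv2.INTER_CUBIC)[:335]
b=cv2.resize(T[165:215,235:345],None,fx=5,fy=5,interpolation=cv2.INTER_CUBIC)
a=cv2.resize(S[100:205,200:355],None,fx=3.2,fy=3.2,interpolation=cv2.INTER_CUBIC)
b=cv2.copyMakeBorder(b,0,0,0,max(0,a.shape[1]-b.shape[1]),0);a=cv2.copyMakeBorder(a,0,0,0,b.shape[1]-a.shape[1],0)
cv2.imwrite("pics/g8.png",np.vstack([a,b]));print(np.vstack([a,b]).shape)
E
```

```text
t 24.7 tcp [ 0.5392 -0.0449  0.4492] head 1.7108 F [-4.  -0.6  5.3] open 0.0478 tilt [ 0. -0.]
drawn 100.09
motion [np.float64(0.0), np.float64(2.53), np.float64(2.53), np.float64(2.52), np.float64(2.51), np.float64(2.54), np.float64(2.51), np.float64(2.5)]
(586, 550, 3)
```

View pics/g8.png

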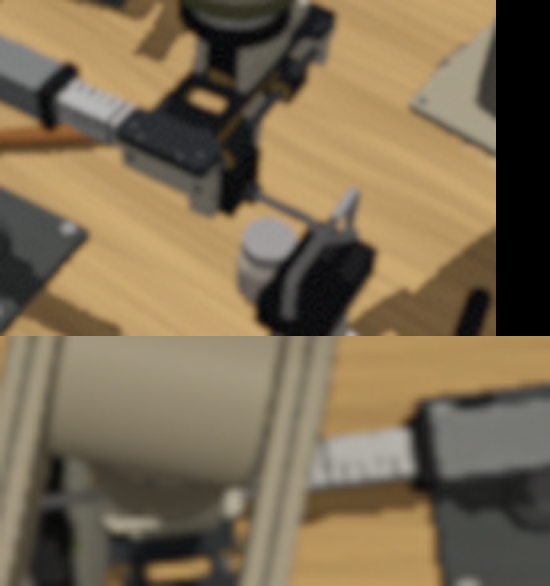

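The light hangs freely from the hook, and the bar's scale shows between the block and the mouth: in the top crop, mouth at x≈414 and the long line at x≈320. I check the line positions numerically on the averaged pictures.

```bash
python3 - <<'E'
from h import *
th=.1395;u=np.array([-np.sin(th),np.cos(th)]);v=np.array([np.cos(th),np.sin(th)])
tcp=np.array([.5392,-.0449]);head=tcp+.0023*v
s=np.arange(-60,-135,-1.)/1000   # relative to block centre; mouth expected at -147+... 
s=np.arange(-.160,-.080,.001)
for n,f in(("top","t8"),("scene","s8")):
    g=cv2.imread(f"pics/{f}.png",0).astype(np.float32)
    for lab,W in(("all",(-.008,-.004,0,.004,.008)),("-x",(-.010,-.007,-.004)),("+x",(.004,.007,.010))):
        out=[]
        for a in s:
            q=proj(n,[[*(head+u*a+v*w),.298] for w in W]).astype(np.float32)
            out.append(cv2.remap(g,q[:,:1],q[:,1:],cv2.INTER_CUBIC).mean())
        o=np.array(out);i=np.where((o[1:-1]<o[:-2])&(o[1:-1]<=o[2:]))[0]+1
        lo=o[:20].min();j=np.argmax((o>(lo+170)/2)&(s>s[np.argmin(o[:20])]))
        print(f,lab,"mouth mid",round(s[j]*1000,1),"minima",[(int(round(s[k]*1000)),int(o[k])) for k in i])
E
```

```text
t8 all mouth mid -147.0 minima [(-154, 26), (-135, 167), (-127, 168), (-116, 168), (-106, 165), (-96, 140), (-85, 143)]
t8 -x mouth mid -147.0 minima [(-153, 26), (-135, 152), (-127, 162), (-116, 159), (-106, 151), (-96, 141), (-84, 138)]
t8 +x mouth mid -147.0 minima [(-153, 24), (-136, 175), (-127, 172), (-117, 173), (-112, 173), (-106, 172), (-94, 135)]
s8 all mouth mid -147.0 minima [(-155, 23), (-137, 170), (-127, 170), (-117, 175), (-107, 171), (-97, 146), (-82, 50)]
s8 -x mouth mid -147.0 minima [(-157, 24), (-155, 24), (-138, 159), (-127, 157), (-117, 169), (-108, 163), (-97, 148)]
s8 +x mouth mid -147.0 minima [(-155, 22), (-135, 180), (-126, 180), (-119, 180), (-97, 146), (-83, 50)]
```

```bash
python3 -c "
from h import *
st()
from plant import order
print(order.close_job())"
```

```text
t 25.5 tcp [ 0.5393 -0.0449  0.4492] head 1.7109 F [-3.2 -0.9  4.9] open 0.0477 tilt [ 0. -0.]
the job is handed in; nothing more can be done
None
```

The light hangs by the middle of its handle on the hook. I then squeezed the end block, drew the boom out to its 100 mm line, and handed the job in at t = 25.5 s with the arm still holding it there.

- **Button:** the fingers stand 47.7 mm apart at 25 N grip. The block measures 48 mm with the button fully in, so the lock is pressed.
- **Boom:** the arm travelled 100.1 mm. In both camera views the 50 mm long line is about 50 mm out from the sleeve's mouth, with the 10 mm lines evenly between them. That puts the 100 mm line at the mouth. The 100 mm line itself merges with the black ring, so I inferred its place and did not see it directly.
- **Light:** eight scene pictures over the last second differed only by image noise, so it hangs calmly.
- **Leftover force:** the gripper still presses on the block with about 3 N sideways and 5 N vertically.
- **Disagreement:** a first image fit put the boom's axis at 276 mm height instead of the 285 mm given. I gripped at about 282 mm and it held.
- **Other things on the bench:** I did not touch them on purpose and saw nothing moved in the pictures, but I did not measure them at the end.

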